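# Put the bearing-press drifts back on their storage blocks

## Task

The four bearing-press drifts have been left in a stack on the bike-shop bench. Take the stack apart one drift at a time, from the top down, and set each, upright, into the recess of the storage block with its own colour, so that all four lie flat in their recesses and are let go. Never tip a drift over, and leave the grease jar and the loose bearing where they are.

Things in the scene. Friction and masses are not known exactly. Their poses are not given: they have to be found in the camera images.
- red_drift: red anodised aluminium press drift: an upright plain disc 36 mm in diameter and 22 mm high, about 50 g (varies), with a thin silver band round it; starts in the stack of four, on top of the stack. Origin: centre of its underside; z is its axis, up.
- green_drift: green anodised aluminium press drift: an upright plain disc 46 mm in diameter and 22 mm high, about 85 g (varies), with a thin silver band round it; starts in the stack of four, second from the top (under the red one). Origin: centre of its underside; z is its axis, up.
- gold_drift: gold anodised aluminium press drift: an upright plain disc 56 mm in diameter and 22 mm high, about 125 g (varies), with a thin silver band round it; starts in the stack of four, third from the top. Origin: centre of its underside; z is its axis, up.
- blue_drift: blue anodised aluminium press drift: an upright plain disc 66 mm in diameter and 22 mm high, about 170 g (varies), with a thin silver band round it; starts in the stack of four, at the bottom, standing on the bench. Origin: centre of its underside; z is its axis, up.
- red_block: storage block of the red drift, fixed to the bench: a square plywood slab 96 x 96 mm, 10 mm high, with a round recess 54 mm across and 4 mm deep in the middle of its top, whose floor (6 mm above the bench) is coloured red; a drift set in its middle has 9 mm of play all round. Origin: centre of its underside, on the bench, straight below the centre of the recess.
- green_block: storage block of the green drift, fixed to the bench: a square plywood slab 96 x 96 mm, 10 mm high, with a round recess 64 mm across and 4 mm deep in the middle of its top, whose floor (6 mm above the bench) is coloured green; a drift set in its middle has 9 mm of play all round. Origin: centre of its underside, on the bench, straight below the centre of the recess.
- gold_block: storage block of the gold drift, fixed to the bench: a square plywood slab 96 x 96 mm, 10 mm high, with a round recess 74 mm across and 4 mm deep in the middle of its top, whose floor (6 mm above the bench) is coloured gold; a drift set in its middle has 9 mm of play all round. Origin: centre of its underside, on the bench, straight below the centre of the recess.
- blue_block: storage block of the blue drift, fixed to the bench: a square plywood slab 96 x 96 mm, 10 mm high, with a round recess 84 mm across and 4 mm deep in the middle of its top, whose floor (6 mm above the bench) is coloured blue; a drift set in its middle has 9 mm of play all round. Origin: centre of its underside, on the bench, straight below the centre of the recess.
- grease_jar: bystander: white jar with a black cap, 60 mm in diameter, 55 mm high, standing loose on the bench. Origin: centre of its underside.
- bearing: bystander: steel ball bearing lying loose on the bench, 52 mm in diameter, 14 mm high. Origin: centre of its underside.

How it is judged:
By the outcome, as a careful person would: the job done as asked, in the order asked, and still so for the second after the job is handed in, with the robot touching nothing.
It also fails if it takes over 128 s, if anything falls off the work surface, if the arm or the gripper's body presses on something with over 40 N, if the wrist force passes 120 N, or if a joint passes its speed limit or range.

## Robot

A 6-joint arm with a two-finger parallel gripper is mounted at the origin on the work surface. World frame = base frame: x ahead of the robot, y to its left, z up, the work surface at z = 0. Lengths are in m, angles in rad, forces in N, time in s.
With the tool pointing down it reaches from about 0.275 to 0.75 m from the base axis. Payload 10.2 kg.
Tool frame: the origin (TCP) lies at the very end of the fingers, on their centre line; the grasp point (between the pads) lies 19 mm behind it; z points along the fingers, y is the line along which they close (so a half turn about z gives the same grasp; the last joint's range is limited). The gripper opens to 85 mm and grips with 20 to 120 N. Pads are 22 mm wide; open, the fingers measure 114 mm over their backs; the gripper's body (76 mm by 85 mm) begins 54 mm behind the grasp point. The pads swing forward as they close: fully open they stand 13 mm farther back than shut.
Start: joints at [-1.351, 0.313, 1.498, -0, 1.331, -0.223], TCP at [0.225, -0.474, 0.231] pointing down, gripper open.
Joint ranges: [-2.94, 2.94], [-0.97, 2.17], [0.19, 2.56], [-1.23, 4.37], [0.02, 3.11], [-2.88, 2.88]. Speed limits (rad/s): [2.39, 2.39, 3.01, 3.14, 3.14, 3.14].

## Interface

Orientations are given as a unit quaternion [x, y, z, w].
In Python, from station import sense, grab_frame, camera_info, hand_in gives the robot as it stands. The module is installed in compiled form; this text tells all that it offers.
- The arm moves only by the shell command python3 -m crank 'ROWS' [OPENING] [FORCE]. ROWS is JSON, a list of rows, each a list of 6 numbers: the shift along the tool's x, y, z as a fraction of full scale, then the turn, a rotation vector about the tool's x, y, z as a fraction of full scale. A call has 1 to 12 rows; each row is the pose to reach, as a shift and turn from the pose commanded when the call began, along the tool's axes at that moment, turning the shorter way round; what a row does not reach only later rows make up. Full scale, the value 1, is 0.3 m for a shift and 180 degrees for a turn. A row lasts 1/12 s, in which the tool goes at most 41.7 mm and 7.16 degrees, less where a joint would pass 70% of its speed; a pose out of reach is approached as far as the arm can. A call with a number of a shift or a turn outside -1 to 1 is refused whole. A call with a gripper value outside its range is refused whole. OPENING is the closure in counts, from 0 (fully open) to 255 (shut), set as the call begins (- or left out, the last holds). The fingers move at their own pace and stop on an object; FORCE is the grip in N (left out, the last holds). Time passes only in rows, so rows that repeat a pose let the fingers close. It gives the time, the measured TCP pose, the force, the opening and the grip force at its end, in the units of the state.
- sense(): the state, without advancing time (a new reading comes with each control period).
- grab_frame(name): name is "side" or "top" or "wrist"; returns the picture (400x640x3 uint8, blue, green, red); there is no depth.
- camera_info(name): a dict with "intrinsics" (3x3 intrinsics, pixels), "R" (3x3) and "t" (3): a world point X has camera coordinates R X + t; the wrist camera has in their place "hand_eye" (4x4, takes a point from camera to tool coordinates, whose origin is the TCP and whose axes are the flange's). Camera axes: x right, y down, z forward; pixel columns grow to the right and rows downward; lengths in m; the calibration is good to about 2 mm. A picture is of the moment at which its call begins: read the wrist's pose just before it. camera_info takes no time and is no camera call.
- hand_in(): hands the job in; it is judged then, once.
The state is a dict: "time": time; "joints": joint angles; "joint_velocities": joint speeds; "tau": joint torques, N m; "tool_pos": TCP position; "tool_rot": TCP orientation; "force": force on the tool from outside, world axes, zero at the start; "moment": the same for the moment, N m; "grip_width": opening from 0.0 (shut) to 1.0 (fully open); "grasp_force": force on a finger pad.
Only numpy, scipy, OpenCV 4.12 (cv2) and the standard library are available. Lean on these libraries where they do the work, as an engineer would, in place of code of your own. Each camera call takes 0.05 s, during which the arm holds its last target. There are 200 camera calls.

## Working session

There is one attempt and no reset: what is moved stays moved. The work goes in short steps, Python scripts to look and compute and a shell command to move; the robot and the scene stay as the last step left them, time stands still between calls to the robot, and variables do not carry over. Pictures are saved under pics/ and viewed, at most 14 in all, crops included, and the job is handed in when it is done.

```bash
mkdir -p pics; python3 - <<'E'
from station import *
import cv2,numpy as np
s=sense();print({k:np.round(v,3).tolist() for k,v in s.items()})
for n in("side","top","wrist"):
    c=camera_info(n);print(n,{k:np.round(v,4).tolist() for k,v in c.items()})
    cv2.imwrite(f"pics/{n}0.png",grab_frame(n))
E
ls
```

```text
{'time': 0.0, 'joints': [-1.351, 0.313, 1.498, -0.0, 1.331, -0.223], 'joint_velocities': [-0.002, -0.0, -0.001, 0.0, 0.0, -0.0], 'tau': [0.001, -41.226, -25.975, -0.0, 0.004, 0.0], 'tool_pos': [0.225, -0.474, 0.231], 'tool_rot': [0.976, 0.22, -0.0, -0.001], 'force': [0.039, -0.678, 0.12], 'moment': [-0.061, 0.077, 0.064], 'grasp_force': 0.0, 'grip_width': 1.004}
side {'intrinsics': [[381.7131, 0.0, 320.5013], [0.0, 381.7131, 203.1494], [0.0, 0.0, 1.0]], 'R': [[0.9927, -0.1201, 0.0121], [-0.0494, -0.4956, -0.8671], [0.1101, 0.8602, -0.4979]], 't': [-0.5326, 0.1075, 0.8521]}
top {'intrinsics': [[497.5548, 0.0, 321.2491], [0.0, 497.5548, 202.0809], [0.0, 0.0, 1.0]], 'R': [[-0.0242, -0.9996, -0.0124], [-0.9831, 0.0261, -0.1811], [0.1814, 0.0078, -0.9834]], 't': [0.0195, 0.5523, 1.2282]}
wrist {'intrinsics': [[308.5735, 0.0, 317.5395], [0.0, 308.5735, 202.8832], [0.0, 0.0, 1.0]], 'hand_eye': [[-0.0013, -0.9546, -0.298, 0.0771], [1.0, -0.0015, 0.0002, -0.0011], [-0.0007, -0.298, 0.9546, -0.1413], [0.0, 0.0, 0.0, 1.0]]}
pics
```

View pics/top0.png

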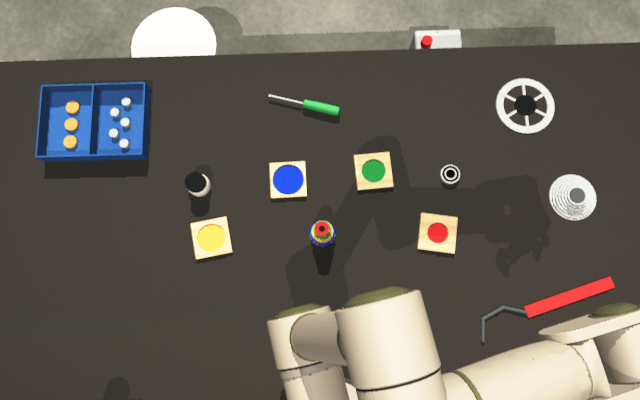

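View pics/side0.png

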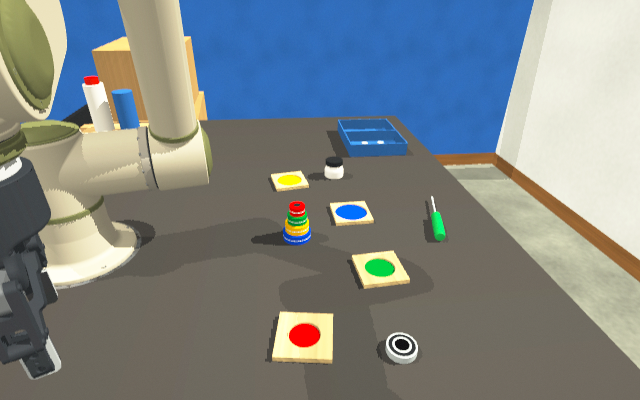

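The top view shows the stack at about (322,233). The blocks are at gold (211,237), blue (288,180), green (373,171) and red (437,233), with the jar at (199,185) and the bearing at (450,174). The side view agrees, with the stack at (297,222).

```bash
cat > h.py <<'E'
from station import *
import cv2,numpy as np
from scipy.spatial.transform import Rotation as Ro
H={'red':[(0,8),(172,180)],'green':[(50,80)],'gold':[(20,33)],'blue':[(105,128)]}
def cam(n,s=None):
    c=camera_info(n);K=np.array(c['intrinsics'])
    if n!='wrist':
        R=np.array(c['R']);return K,R.T,-R.T@np.array(c['t'])
    E=np.array(c['hand_eye']);Rt=Ro.from_quat(s['tool_rot']).as_matrix()
    return K,Rt@E[:3,:3],Rt@E[:3,3]+np.array(s['tool_pos'])
def shot(n,f=None):
    s=sense();c=cam(n,s);im=grab_frame(n)
    if f: cv2.imwrite('pics/'+f,im)
    return im,c
def ray(c,uv):
    K,R,o=c;d=R@np.linalg.inv(K)@[uv[0],uv[1],1.];return o,d/np.linalg.norm(d)
def plane(c,uv,z):
    o,d=ray(c,uv);return o+d*(z-o[2])/d[2]
def tri(c1,u1,c2,u2):
    o1,d1=ray(c1,u1);o2,d2=ray(c2,u2)
    a=np.linalg.lstsq(np.c_[d1,-d2],o2-o1,rcond=None)[0]
    p,q=o1+a[0]*d1,o2+a[1]*d2;return (p+q)/2,np.linalg.norm(p-q)
def proj(c,X):
    K,R,o=c;p=K@(R.T@(np.asarray(X)-o));return p[:2]/p[2]
def blobs(im,col,amin=40,smin=110,vmin=60):
    h=cv2.cvtColor(im,cv2.COLOR_BGR2HSV);m=0
    for a,b in H[col]: m=m|cv2.inRange(h,(a,smin,vmin),(b,255,255))
    cs,_=cv2.findContours(m,cv2.RETR_EXTERNAL,cv2.CHAIN_APPROX_NONE)
    out=[]
    for k in cs:
        if cv2.contourArea(k)>amin:
            e=cv2.fitEllipse(cv2.convexHull(k)) if len(k)>5 else None
            out.append((k,e,cv2.boundingRect(k)))
    return out
E
python3 - <<'E'
from h import *
T,ct=shot('top');S,cs=shot('side')
for col in H:
    for n,im,c in(('top',T,ct),('side',S,cs)):
        for k,e,b in blobs(im,col):
            print(col,n,np.round(e[0],1),np.round(e[1],1),b,np.round(plane(c,e[0],.006),3))
# stack axis: rough
cv2.imwrite('pics/stk.png',np.hstack([cv2.resize(T[210:260,295:350],None,fx=7,fy=7,interpolation=cv2.INTER_NEAREST),cv2.resize(S[195:245,270:325],None,fx=7,fy=7,interpolation=cv2.INTER_NEAREST)]))
E
```

```text
red top [568.3 296.3] [ 19.9 108.9] (523, 276, 92, 42) [ 0.299 -0.62   0.006]
red top [437.3 232.5] [19.4 20.3] (428, 223, 20, 20) [ 0.472 -0.297  0.006]
red top [321.6 228.7] [13.9 14.5] (315, 222, 14, 15) [0.489 0.007 0.006]
red top [425.9  41.7] [10.1 13.8] (421, 36, 11, 13) [ 1.013 -0.3    0.006]
red side [304.1 334.9] [23.1 30.8] (289, 324, 31, 23) [ 0.473 -0.293  0.006]
red side [296.8 207.9] [16.7 17.6] (289, 201, 16, 16) [0.489 0.132 0.006]
red side [91.2 80. ] [ 9.3 16.3] (84, 76, 15, 9) [-0.64   1.764  0.006]
green top [373.  170.4] [21.6 22.7] (362, 160, 23, 22) [ 0.644 -0.135  0.006]
green top [321.1 107. ] [12.1 42.7] (303, 99, 37, 17) [ 0.827 -0.     0.006]
green side [379.3 267.5] [16.9 29.7] (365, 259, 30, 18) [ 0.646 -0.132  0.006]
green side [437.7 226.3] [12.6 31.6] (431, 211, 15, 30) [0.83  0.008 0.006]
green side [296.6 216.4] [19.1 20.8] (287, 211, 20, 15) [0.486 0.089 0.006]
gold top [210.9 237.1] [26.9 27.9] (197, 224, 28, 27) [0.475 0.299 0.006]
gold top [ 69.5 141.1] [10.7 12.1] (64, 136, 12, 11) [0.749 0.691 0.006]
gold top [ 70.7 123.8] [10.4 11.9] (65, 11
[... 457 characters left out ...]
[-0.948  3.028  0.006]
blue top [322.1 232.7] [25.2 25.9] (309, 225, 27, 21) [0.479 0.006 0.006]
blue top [287.6 179.1] [28.8 29.9] (273, 165, 30, 29) [0.626 0.095 0.006]
blue top [ 93.1 121.7] [ 92.2 153. ] (35, 82, 116, 80) [0.803 0.63  0.006]
blue side [296.5 233.3] [23.7 30.4] (283, 226, 28, 19) [0.48  0.013 0.006]
blue side [350.7 211.8] [14.2 30.8] (335, 205, 32, 15) [0.628 0.098 0.006]
blue side [370.3 138.2] [43.3 74.1] (338, 119, 70, 38) [0.809 0.636 0.006]
blue side [125.3 106.8] [23.2 53.3] (112, 90, 28, 39) [-0.259  1.157  0.006]
blue side [357.1  31.8] [307.9 358.4] (179, 0, 355, 154) [1.535 4.411 0.006]
blue side [71.7 54. ] [ 90.1 143.2] (46, 0, 80, 121) [-1.165  2.767  0.006]
```

View pics/stk.png

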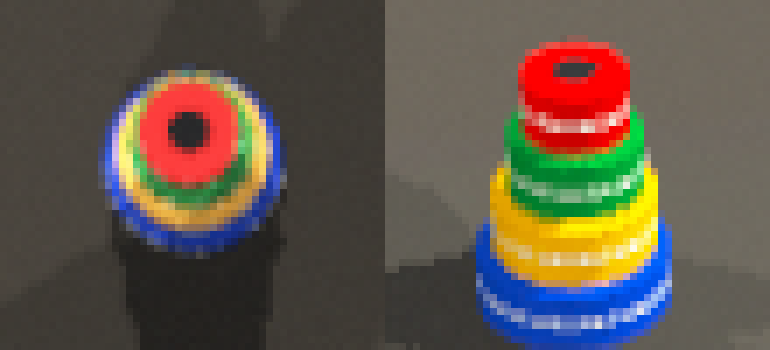

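The crop shows the red drift's dark centre mark at about (321.7,228.6) in the top view and (297.1,205.0) in the side view. The stack looks roughly concentric.

```bash
python3 - <<'E'
from h import *
ct=cam('top');cs=cam('side')
for n,a,b in(('redtop',(321.7,228.6),(297.1,205.0)),('red',(437.3,232.5),(304.1,334.9)),('green',(373,170.4),(379.3,267.5)),('gold',(210.9,237.1),(289.2,179.7)),('blue',(287.6,179.1),(350.7,211.8))):
    X,e=tri(ct,a,cs,b);print(n,np.round(X,4),round(e,4),'top-ray at nominal z:',np.round(plane(ct,a,.088 if n=='redtop' else .006),4), 'reach',round(np.hypot(X[0],X[1]),3))
print('jar',plane(ct,(199,180),.055),'bearing',plane(ct,(450,174),.014))
s=sense();R=Ro.from_quat(s['tool_rot']).as_matrix();print(R.round(4))
print((R.T@(np.array([.46-.0,.005,.20])-s['tool_pos'])/.3).round(4))
E
```

```text
redtop [0.4809 0.0057 0.0881] 0.0036 top-ray at nominal z: [0.4791 0.0057 0.088 ] reach 0.481
red [ 0.472  -0.2959  0.0093] 0.0015 top-ray at nominal z: [ 0.4716 -0.2966  0.006 ] reach 0.557
green [ 0.6439 -0.1352  0.0084] 0.0015 top-ray at nominal z: [ 0.6437 -0.1354  0.006 ] reach 0.658
gold [0.4757 0.2983 0.0081] 0.0025 top-ray at nominal z: [0.4747 0.2987 0.006 ] reach 0.562
blue [0.6265 0.0945 0.0079] 0.0019 top-ray at nominal z: [0.6259 0.0947 0.006 ] reach 0.634
jar [0.61829029 0.320612   0.055     ] bearing [ 0.62627464 -0.33892119  0.014     ]
[[ 9.035e-01  4.285e-01 -2.000e-04]
 [ 4.285e-01 -9.035e-01  6.000e-04]
 [ 1.000e-04 -6.000e-04 -1.000e+00]]
[ 1.3926 -1.1076  0.1042]
```

```bash
python3 -m crank '[[0.95,-0.8,0.05,0,0,0.141],[0.95,-0.8,0.05,0,0,0.141],[0.95,-0.8,0.05,0,0,0.141],[0.95,-0.8,0.05,0,0,0.141],[0.95,-0.8,0.05,0,0,0.141],[0.95,-0.8,0.05,0,0,0.141],[0.95,-0.8,0.05,0,0,0.141],[0.95,-0.8,0.05,0,0,0.141],[0.95,-0.8,0.05,0,0,0.141],[0.95,-0.8,0.05,0,0,0.141],[0.95,-0.8,0.05,0,0,0.141],[0.95,-0.8,0.05,0,0,0.141]]' 0 40
```

```text
time: 1.25
tool_pos: [0.3796, -0.1358, 0.2163]
tool_rot: [1.0, 0.0, -0.0, 0.0]
force: [0.2, -0.2, -0.1]
grip_width: 1.001
grasp_force: 0.0
```

```bash
python3 -m crank '[[0.335,-0.473,0.05,0,0,0],[0.335,-0.473,0.05,0,0,0],[0.335,-0.473,0.05,0,0,0],[0.335,-0.473,0.05,0,0,0],[0.335,-0.473,0.05,0,0,0],[0.335,-0.473,0.05,0,0,0],[0.335,-0.473,0.05,0,0,0]]' && python3 - <<'E'
from h import *
im,c=shot('wrist','w1.png')
for col in H:
    for k,e,b in blobs(im,col,300): print(col,np.round(e[0],1),np.round(e[1],1),b,[np.round(plane(c,e[0],z),4)[:2] for z in(.088,.066,.044,.022,.006)])
E
```

```text
time: 1.83
tool_pos: [0.4799, 0.005, 0.2011]
tool_rot: [1.0, -0.001, -0.0, 0.0]
force: [-0.6, 0.4, 0.1]
grip_width: 1.0
grasp_force: 0.0
red [314.4 194.3] [40.8 44.7] (295, 174, 40, 43) [array([0.4847, 0.0089]), array([0.4785, 0.0092]), array([0.4723, 0.0094]), array([0.4661, 0.0096]), array([0.4616, 0.0098])]
red [585.2 183.1] [39.3 52.5] (562, 161, 47, 45) [array([ 0.4939, -0.2205]), array([ 0.4885, -0.2401]), array([ 0.4831, -0.2598]), array([ 0.4777, -0.2794]), array([ 0.4737, -0.2936])]
green [315.3 189.1] [47.6 50.5] (292, 164, 48, 41) [array([0.4893, 0.0081]), array([0.4835, 0.0083]), array([0.4777, 0.0085]), array([0.4718, 0.0086]), array([0.4676, 0.0088])]
green [463.    7.1] [63.3 75.8] (431, 0, 66, 45) [array([ 0.6245, -0.0991]), array([ 0.6304, -0.1082]), array([ 0.6363, -0.1173]), array([ 0.6422, -0.1264]), array([ 0.6465, -0.133 ])]
gold [315.7 183.8] [54.  57.6] (289, 155, 54, 47) [array([0.494 , 0.0077]), array([0.4885, 0.0079]), array([0.4831, 0.008 ]), array([0.4777, 0.0081]), array([0.4738, 0.0082])]
gold [ 52.8 180.1] [57.4 74.5] (21, 148, 66, 65) [array([0.4978, 0.2296]), array([0.4927, 0.2489]), array([0.4876, 0.2682]), array([0.4825, 0.2875]), array([0.4788, 0.3016])]
blue [315.8 179.7] [60.6 64.6] (285, 147, 62, 49) [array([0.4975, 0.0077]), array([0.4924, 0.0078]), array([0.4873, 0.0079]), array([0.4822, 0.0081]), array([0.4785, 0.0082])]
blue [224.1  27.2] [83.4 95.6] (182, 0, 85, 75) [array([0.6121, 0.0744]), array([0.6169, 0.0803]), array([0.6217, 0.0862]), array([0.6265, 0.0921]), array([0.63  , 0.0964])]
```

View pics/w1.png

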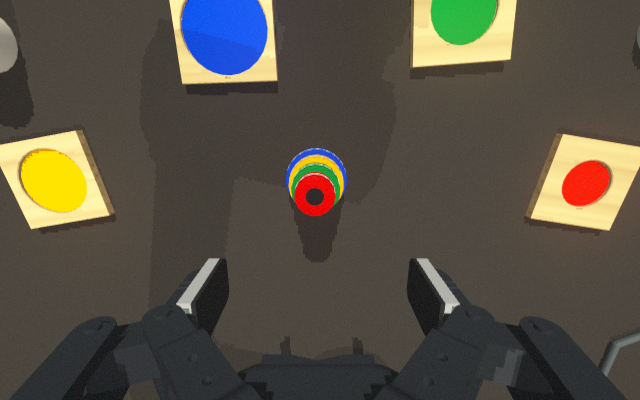

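The wrist view shows the stack midway between the fingers, with the red drift's centre at (315,197), and the red, gold, blue and green blocks around it. It gives the stack at about (0.481,0.0075), in agreement with the other two cameras.

```bash
python3 -m crank '[[0.004,-0.008,0.13,0,0,0],[0.004,-0.008,0.25,0,0,0],[0.004,-0.008,0.35,0,0,0],[0.004,-0.008,0.4,0,0,0],[0.004,-0.008,0.423,0,0,0],[0.004,-0.008,0.423,0,0,0],[0.004,-0.008,0.423,0,0,0],[0.004,-0.008,0.423,0,0,0]]' 0 && python3 -m crank '[[0,0,0,0,0,0],[0,0,0,0,0,0],[0,0,0,0,0,0],[0,0,0,0,0,0],[0,0,0,0,0,0],[0,0,0,0,0,0],[0,0,0,0,0,0],[0,0,0,0,0,0],[0,0,0,0,0,0],[0,0,0,0,0,0],[0,0,0,0,0,0],[0,0,0,0,0,0]]' 255 30
```

```text
time: 2.55
tool_pos: [0.482, 0.0081, 0.0758]
tool_rot: [1.0, -0.0, 0.001, 0.0]
force: [-0.1, -0.3, 1.0]
grip_width: 1.002
grasp_force: 0.0
time: 3.55
tool_pos: [0.4815, 0.0089, 0.0749]
tool_rot: [1.0, 0.0, 0.0, 0.0]
force: [-1.8, 0.1, 5.7]
grip_width: 0.404
grasp_force: 29.6
```

```bash
python3 -m crank '[[0,0,-0.03,0,0,0],[0,0,-0.1,0,0,0],[0,0,-0.2,0,0,0],[0,0,-0.3,0,0,0],[0,0,-0.38,0,0,0],[0,0,-0.42,0,0,0],[0,0,-0.42,0,0,0],[0,0,-0.42,0,0,0]]' && python3 - <<'E'
from h import *
im,c=shot('wrist','w2.png');cv2.imwrite('pics/w2c.png',im[130:400,150:500])
im,c=shot('side');cv2.imwrite('pics/s2c.png',cv2.resize(im[100:260,200:420],None,fx=3,fy=3))
E
```

```text
time: 4.22
tool_pos: [0.4812, 0.0089, 0.2005]
tool_rot: [1.0, -0.0, 0.0, 0.0]
force: [-0.0, -0.1, -2.1]
grip_width: 0.403
grasp_force: 30.0
```

View pics/s2c.png

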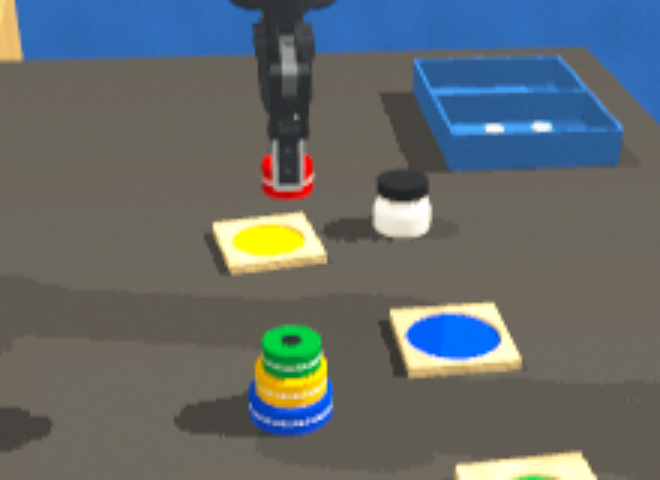

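View pics/w2c.png

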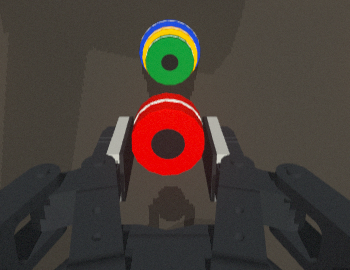

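The red drift is held level between the pads and the other three are undisturbed. In the wrist view the held red centre is at (317,273) and the green centre is at (320,192).

```bash
python3 - <<'E'
from h import *
c=cam('wrist',sense());t=np.array(sense()['tool_pos'])
p=plane(c,(317,273),t[2]+.013);print('held',p.round(4),'green',plane(c,(320,192),.066).round(4))
g=np.array([.4725,-.2955]);d=g-p[:2];print('shift',d.round(4),(d/.3*[1,-1]).round(3))
E
```

```text
held [0.4829 0.0106 0.2123] green [0.4819 0.0081 0.066 ]
shift [-0.0104 -0.3061] [-0.035  1.02 ]
```

```bash
python3 -m crank '[[-0.03,0.1,0,0,0,0],[-0.03,0.2,0,0,0,0],[-0.03,0.32,0,0,0,0],[-0.03,0.44,0,0,0,0],[-0.03,0.56,0,0,0,0],[-0.03,0.68,0,0,0,0],[-0.03,0.8,0,0,0,0],[-0.03,0.9,0,0,0,0],[-0.03,0.96,0,0,0,0],[-0.03,1,0,0,0,0],[-0.03,1,0,0,0,0],[-0.03,1,0,0,0,0]]' && python3 -m crank '[[0,0.016,0.1,0,0,0],[0,0.016,0.22,0,0,0],[0,0.016,0.34,0,0,0],[0,0.016,0.46,0,0,0],[0,0.016,0.54,0,0,0],[0,0.016,0.58,0,0,0],[0,0.016,0.6,0,0,0],[0,0.016,0.61,0,0,0],[0,0.016,0.615,0,0,0],[0,0.016,0.615,0,0,0],[0,0.016,0.615,0,0,0]]' && python3 - <<'E'
from h import *
im,c=shot('side','s3.png');cv2.imwrite('pics/s3c.png',cv2.resize(im[200:400,200:430],None,fx=3,fy=3))
E
```

```text
time: 5.32
tool_pos: [0.4721, -0.2905, 0.1996]
tool_rot: [1.0, -0.0, -0.001, -0.001]
force: [0.5, 1.6, -0.9]
grip_width: 0.404
grasp_force: 30.2
time: 6.23
tool_pos: [0.4728, -0.2963, 0.0171]
tool_rot: [1.0, -0.0, 0.001, 0.001]
force: [-0.3, -1.1, -1.0]
grip_width: 0.401
grasp_force: 30.2
```

View pics/s3c.png

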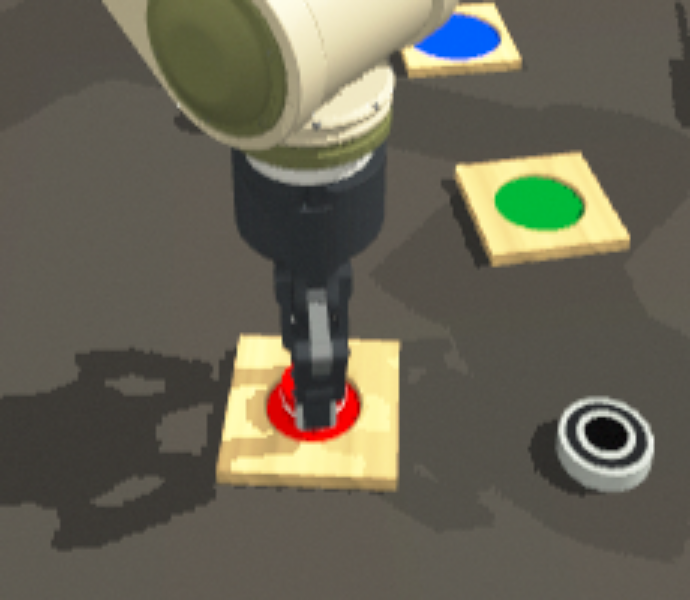

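The red drift is centred over its recess, with the finger at about (315,410) in the crop. The bearing is clear of the gripper.

```bash
python3 -m crank '[[0,0,0.003,0,0,0],[0,0,0.006,0,0,0],[0,0,0.006,0,0,0],[0,0,0.006,0,0,0]]'; python3 -m crank '[[0,0,0.001,0,0,0],[0,0,0.002,0,0,0],[0,0,0.003,0,0,0],[0,0,0.003,0,0,0]]'
```

```text
time: 6.62
tool_pos: [0.4725, -0.2962, 0.0149]
tool_rot: [1.0, -0.0, 0.0, 0.0]
force: [-1.2, 1.0, 5.8]
grip_width: 0.403
grasp_force: 30.8
time: 6.95
tool_pos: [0.4726, -0.2962, 0.0148]
tool_rot: [1.0, 0.0, 0.0, 0.0]
force: [-4.3, 3.3, 15.0]
grip_width: 0.406
grasp_force: 31.5
```

```bash
python3 -m crank '[[0,0,-0.003,0,0,0],[0,0,-0.003,0,0,0],[0,0,-0.003,0,0,0],[0,0,-0.003,0,0,0],[0,0,-0.003,0,0,0],[0,0,-0.003,0,0,0],[0,0,-0.003,0,0,0],[0,0,-0.003,0,0,0]]' 0; python3 -m crank '[[0,0,-0.05,0,0,0],[0,0,-0.12,0,0,0],[0,0,-0.24,0,0,0],[0,0,-0.36,0,0,0],[0,0,-0.48,0,0,0],[0.01,-0.1,-0.56,0,0,0],[0.02,-0.22,-0.61,0,0,0],[0.028,-0.34,-0.615,0,0,0],[0.028,-0.46,-0.615,0,0,0],[0.028,-0.58,-0.615,0,0,0],[0.028,-0.7,-0.615,0,0,0],[0.028,-0.7,-0.615,0,0,0]]'
```

```text
time: 7.62
tool_pos: [0.4723, -0.2959, 0.014]
tool_rot: [1.0, -0.0, -0.0, -0.0]
force: [-0.5, 0.5, 0.2]
grip_width: 1.002
grasp_force: 0.0
time: 8.62
tool_pos: [0.4802, -0.081, 0.1988]
tool_rot: [1.0, 0.002, -0.0, -0.001]
force: [-0.1, -0.2, 0.9]
grip_width: 0.998
grasp_force: 0.0
```

```bash
python3 -m crank '[[0,-0.12,0,0,0,0],[0,-0.22,0,0,0,0],[0,-0.29,0,0,0,0],[0,-0.31,0,0,0,0],[0,-0.31,0,0,0,0],[0,-0.31,0,0,0,0]]'; python3 - <<'E'
from h import *
im,c=shot('wrist','w4.png');T,ct=shot('top','t4.png')
for n,i,c in(('w',im,c),('t',T,ct)):
  for col in H:
    for k,e,b in blobs(i,col,150): print(n,col,np.round(e[0],1),np.round(e[1],1),b)
cv2.imwrite('pics/c4.png',np.hstack([cv2.resize(T[200:260,290:470],None,fx=3,fy=3,interpolation=cv2.INTER_NEAREST),im[100:280,200:440]]))
E
```

```text
time: 9.12
tool_pos: [0.4809, 0.0064, 0.1986]
tool_rot: [1.0, 0.0, 0.0, 0.0]
force: [-0.3, -0.1, -0.7]
grip_width: 0.998
grasp_force: 0.0
w red [592.9 186.2] [45.6 59.1] (564, 162, 59, 46)
w green [317.  190.4] [48.2 50.3] (293, 166, 49, 50)
w green [465.6   7.8] [63.6 76.1] (433, 0, 66, 46)
w gold [317.1 185.5] [54.5 58.4] (290, 157, 55, 48)
w gold [ 52.7 181.3] [57.6 74.7] (19, 149, 68, 65)
w blue [317.2 181.2] [60.9 65.4] (287, 149, 62, 48)
w blue [225.2  27.8] [84.  95.7] (183, 0, 86, 76)
t red [568.7 296.3] [ 22.7 103.2] (523, 276, 92, 42)
t red [437.3 232.7] [19.6 20.2] (428, 223, 20, 20)
t green [373.  170.5] [21.7 22.6] (362, 160, 23, 22)
t green [321.  106.9] [12.  42.9] (303, 99, 37, 17)
t gold [210.9 237.1] [27.  27.9] (197, 224, 28, 27)
t blue [287.1 178.6] [27.5 29.5] (273, 165, 27, 27)
t blue [ 91.9 121.8] [ 97.1 141.8] (35, 82, 116, 80)
```

View pics/c4.png

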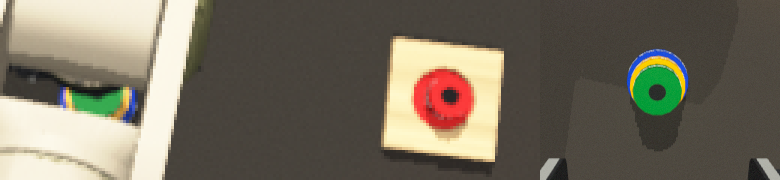

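The red drift stands upright in its recess, and the remaining stack sits centred under the gripper at (317,190). I'll grasp green next.

```bash
python3 -m crank '[[0,0,0.13,0,0,0],[0,0,0.26,0,0,0],[0,0,0.37,0,0,0],[0,0,0.45,0,0,0],[0,0,0.48,0,0,0],[0,0,0.492,0,0,0],[0,0,0.492,0,0,0],[0,0,0.492,0,0,0]]' 0 && python3 -m crank '[[0,0,0,0,0,0],[0,0,0,0,0,0],[0,0,0,0,0,0],[0,0,0,0,0,0],[0,0,0,0,0,0],[0,0,0,0,0,0],[0,0,0,0,0,0],[0,0,0,0,0,0],[0,0,0,0,0,0],[0,0,0,0,0,0]]' 255 35; python3 - <<'E'
from h import *
print(plane(cam('top'),(440,231.7),.028))
E
```

```text
time: 9.88
tool_pos: [0.4817, 0.0066, 0.0523]
tool_rot: [1.0, -0.0, 0.001, 0.0]
force: [0.0, 0.2, 1.1]
grip_width: 1.001
grasp_force: 0.0
time: 10.72
tool_pos: [0.4811, 0.0071, 0.0519]
tool_rot: [1.0, -0.0, 0.001, 0.0]
force: [-2.4, 0.5, 7.8]
grip_width: 0.522
grasp_force: 34.7
[ 0.47094241 -0.29874735  0.028     ]
```

```bash
python3 -m crank '[[0,0,-0.03,0,0,0],[0,0,-0.08,0,0,0],[0,0,-0.17,0,0,0],[0,0,-0.26,0,0,0],[0.03,0.03,-0.33,0,0,0],[0.1,0.1,-0.36,0,0,0],[0.18,0.17,-0.36,0,0,0],[0.27,0.24,-0.36,0,0,0],[0.36,0.32,-0.36,0,0,0],[0.45,0.4,-0.36,0,0,0],[0.52,0.45,-0.36,0,0,0],[0.543,0.475,-0.36,0,0,0]]' && python3 -m crank '[[0,0,0,0,0,0],[0,0,0,0,0,0],[0,0,0,0,0,0]]'; python3 - <<'E'
from h import *
im,c=shot('wrist','w5.png');t=sense()['tool_pos'];print(t)
for k,e,b in blobs(im,'green',300): print(np.round(e[0],1),b)
S,_=shot('side')
cv2.imwrite('pics/c5.png',np.hstack([im[100:400,150:500],cv2.resize(S[120:320,220:480],(390,300))]))
E
```

```text
time: 11.72
tool_pos: [0.6452, -0.1376, 0.1589]
tool_rot: [1.0, -0.001, 0.0, 0.0]
force: [-0.5, -0.1, -1.8]
grip_width: 0.519
grasp_force: 36.1
time: 11.97
tool_pos: [0.643, -0.1347, 0.1593]
tool_rot: [1.0, 0.0, -0.0, -0.0]
force: [0.3, -1.0, -0.7]
grip_width: 0.519
grasp_force: 36.1
[ 0.64307403 -0.13459739  0.15949362]
[317.6 269.3] (270, 223, 96, 92)
[316.8 218.2] (278, 154, 79, 86)
```

View pics/c5.png

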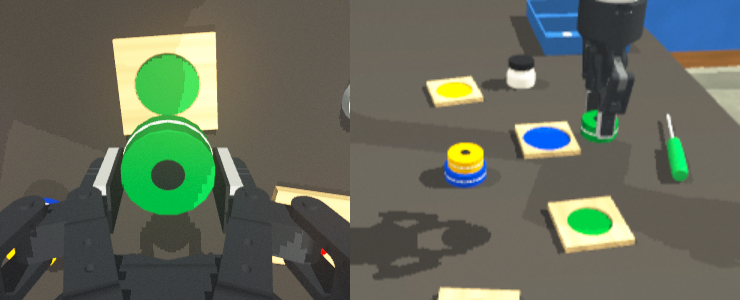

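Green is held level, and its block shows just ahead of it, at about (167,83) in the crop. The gold-on-blue stack is intact.

```bash
python3 -m crank '[[0.002,0.002,0.1,0,0,0],[0.002,0.002,0.22,0,0,0],[0.002,0.002,0.34,0,0,0],[0.002,0.002,0.42,0,0,0],[0.002,0.002,0.45,0,0,0],[0.002,0.002,0.465,0,0,0],[0.002,0.002,0.475,0,0,0],[0.002,0.002,0.48,0,0,0],[0.002,0.002,0.482,0,0,0],[0.002,0.002,0.484,0,0,0],[0.002,0.002,0.484,0,0,0],[0.002,0.002,0.484,0,0,0]]'
```

```text
time: 13.07
tool_pos: [0.6444, -0.1361, 0.0144]
tool_rot: [1.0, -0.0, 0.0, 0.0]
force: [-0.2, 0.6, -1.3]
grip_width: 0.52
grasp_force: 36.1
```

```bash
python3 -m crank '[[0,0,0.002,0,0,0],[0,0,0.004,0,0,0],[0,0,0.004,0,0,0],[0,0,0.004,0,0,0]]'
```

```text
time: 13.4
tool_pos: [0.6445, -0.1361, 0.0139]
tool_rot: [1.0, -0.0, 0.0, 0.0]
force: [-3.9, 0.8, 7.8]
grip_width: 0.518
grasp_force: 37.0
```

```bash
python3 -m crank '[[0,0,-0.002,0,0,0],[0,0,-0.002,0,0,0],[0,0,-0.002,0,0,0],[0,0,-0.002,0,0,0],[0,0,-0.002,0,0,0],[0,0,-0.002,0,0,0],[0,0,-0.002,0,0,0],[0,0,-0.002,0,0,0]]' 0; python3 -m crank '[[0,0,-0.04,0,0,0],[0,0,-0.1,0,0,0],[0,0,-0.22,0,0,0],[0,0,-0.34,0,0,0],[-0.05,-0.05,-0.44,0,0,0],[-0.13,-0.12,-0.5,0,0,0],[-0.22,-0.2,-0.56,0,0,0],[-0.32,-0.28,-0.6,0,0,0],[-0.42,-0.36,-0.61,0,0,0],[-0.5,-0.43,-0.61,0,0,0],[-0.545,-0.475,-0.61,0,0,0],[-0.545,-0.475,-0.61,0,0,0]]'; python3 -m crank '[[0,0,0,0,0,0],[0,0,0,0,0,0]]'; python3 - <<'E'
from h import *
im,c=shot('wrist','w6.png');S,_=shot('side','s6.png')
for col in('gold','blue'):
    for k,e,b in blobs(im,col,300): print(col,np.round(e[0],1),b,plane(c,e[0],.044 if col=='gold' else .022).round(4))
cv2.imwrite('pics/c6.png',np.hstack([im[60:360,150:500],cv2.resize(S[150:350,220:480],(390,300))]))
E
```

```text
time: 14.07
tool_pos: [0.6442, -0.136, 0.0132]
tool_rot: [1.0, -0.0, -0.0, -0.0]
force: [0.2, 0.8, -0.8]
grip_width: 1.003
grasp_force: 0.0
time: 15.07
tool_pos: [0.4787, 0.0087, 0.1976]
tool_rot: [1.0, 0.001, 0.0, -0.0]
force: [0.7, -0.9, 0.3]
grip_width: 1.0
grasp_force: 0.0
time: 15.23
tool_pos: [0.4814, 0.006, 0.1968]
tool_rot: [1.0, -0.0, 0.001, 0.0]
force: [1.1, -0.0, -0.1]
grip_width: 1.003
grasp_force: 0.0
gold [316.6 186.1] (289, 158, 56, 57) [0.4836 0.0081 0.044 ]
gold [ 50.3 182.3] (18, 150, 67, 66) [0.488  0.2683 0.044 ]
blue [316.6 181.9] (286, 150, 62, 49) [0.4827 0.0081 0.022 ]
blue [224.2  28.3] (181, 0, 87, 77) [0.6266 0.0921 0.022 ]
```

View pics/c6.png

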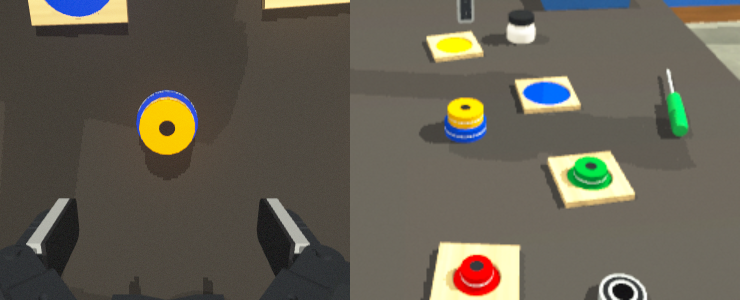

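Green and red both stand flat in their recesses. The gold drift's centre is at (317,188), under the gripper.

```bash
python3 -m crank '[[0.003,-0.002,0.13,0,0,0],[0.003,-0.002,0.26,0,0,0],[0.003,-0.002,0.38,0,0,0],[0.003,-0.002,0.48,0,0,0],[0.003,-0.002,0.54,0,0,0],[0.003,-0.002,0.562,0,0,0],[0.003,-0.002,0.562,0,0,0],[0.003,-0.002,0.562,0,0,0]]' 0 && python3 -m crank '[[0,0,0,0,0,0],[0,0,0,0,0,0],[0,0,0,0,0,0],[0,0,0,0,0,0],[0,0,0,0,0,0],[0,0,0,0,0,0],[0,0,0,0,0,0],[0,0,0,0,0,0],[0,0,0,0,0,0]]' 255 40
```

```text
time: 16.0
tool_pos: [0.4824, 0.0067, 0.0282]
tool_rot: [1.0, -0.0, 0.0, 0.0]
force: [0.5, 0.0, 0.2]
grip_width: 0.997
grasp_force: 0.0
time: 16.75
tool_pos: [0.4823, 0.0069, 0.029]
tool_rot: [1.0, -0.0, 0.001, 0.0]
force: [-2.0, -0.3, 9.2]
grip_width: 0.637
grasp_force: 40.6
```

```bash
python3 -m crank '[[0,0,-0.03,0,0,0],[0,0,-0.08,0,0,0],[0,0,-0.17,0,0,0],[0,0,-0.28,0,0,0],[0,0,-0.37,0,0,0],[0,-0.05,-0.43,0,0,0],[0,-0.12,-0.45,0,0,0],[-0.01,-0.22,-0.45,0,0,0],[-0.02,-0.33,-0.45,0,0,0],[-0.024,-0.44,-0.45,0,0,0],[-0.024,-0.5,-0.45,0,0,0],[-0.024,-0.5,-0.45,0,0,0]]' && python3 -m crank '[[0,-0.1,0,0,0,0],[0,-0.2,0,0,0,0],[0,-0.31,0,0,0,0],[0,-0.4,0,0,0,0],[0,-0.45,0,0,0,0],[0,-0.472,0,0,0,0],[0,-0.472,0,0,0,0],[0,-0.472,0,0,0,0]]'
```

```text
time: 17.75
tool_pos: [0.4739, 0.1601, 0.1634]
tool_rot: [1.0, 0.002, 0.0, -0.0]
force: [-0.8, 0.2, -1.0]
grip_width: 0.632
grasp_force: 42.9
time: 18.42
tool_pos: [0.4746, 0.2978, 0.1628]
tool_rot: [1.0, -0.0, -0.0, 0.0]
force: [-0.0, -0.9, -1.6]
grip_width: 0.632
grasp_force: 43.0
```

```bash
python3 -m crank '[[0.001,-0.002,0.1,0,0,0],[0.001,-0.002,0.22,0,0,0],[0.001,-0.002,0.34,0,0,0],[0.001,-0.002,0.42,0,0,0],[0.001,-0.002,0.46,0,0,0],[0.001,-0.002,0.48,0,0,0],[0.001,-0.002,0.488,0,0,0],[0.001,-0.002,0.492,0,0,0],[0.001,-0.002,0.496,0,0,0],[0.001,-0.002,0.498,0,0,0],[0.001,-0.002,0.498,0,0,0]]' && python3 -m crank '[[0,0,0.001,0,0,0],[0,0,0.001,0,0,0],[0,0,0.001,0,0,0]]'; python3 - <<'E'
from h import *
S,_=shot('side','s7.png');cv2.imwrite('pics/c7.png',cv2.resize(S[80:240,200:420],None,fx=3,fy=3))
E
```

```text
time: 19.33
tool_pos: [0.4752, 0.2994, 0.0139]
tool_rot: [1.0, -0.0, 0.001, -0.0]
force: [-0.5, 0.6, -1.6]
grip_width: 0.632
grasp_force: 43.1
time: 19.58
tool_pos: [0.4749, 0.2993, 0.0131]
tool_rot: [1.0, -0.0, 0.0, -0.0]
force: [0.4, -0.6, -1.1]
grip_width: 0.635
grasp_force: 43.1
```

View pics/c7.png

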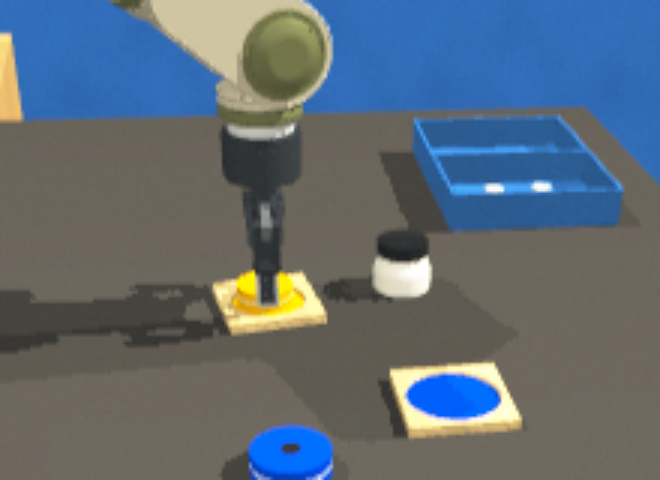

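The gold drift is down in its recess, with the finger at about (267,295) in the crop, and the jar is clear. I'll ease it down to contact and release.

```bash
python3 -m crank '[[0,0,0.002,0,0,0],[0,0,0.003,0,0,0],[0,0,0.004,0,0,0],[0,0,0.004,0,0,0]]'
```

```text
time: 19.97
tool_pos: [0.4749, 0.2994, 0.013]
tool_rot: [1.0, 0.0, 0.0, -0.0]
force: [-4.4, -2.8, 12.0]
grip_width: 0.633
grasp_force: 44.5
```

```bash
python3 -m crank '[[0,0,-0.003,0,0,0],[0,0,-0.003,0,0,0],[0,0,-0.003,0,0,0],[0,0,-0.003,0,0,0],[0,0,-0.003,0,0,0],[0,0,-0.003,0,0,0],[0,0,-0.003,0,0,0],[0,0,-0.003,0,0,0]]' 0; python3 -m crank '[[0,0,-0.04,0,0,0],[0,0,-0.1,0,0,0],[0,0,-0.22,0,0,0],[0,0,-0.34,0,0,0],[0,0.05,-0.44,0,0,0],[0,0.12,-0.5,0,0,0],[0.01,0.22,-0.54,0,0,0],[0.02,0.34,-0.54,0,0,0],[0.025,0.46,-0.54,0,0,0],[0.025,0.58,-0.54,0,0,0],[0.025,0.6,-0.54,0,0,0],[0.025,0.6,-0.54,0,0,0]]'; python3 -m crank '[[0,0.12,0,0,0,0],[0,0.24,0,0,0,0],[0,0.34,0,0,0,0],[0,0.376,0,0,0,0],[0,0.376,0,0,0,0],[0,0.376,0,0,0,0]]'; python3 - <<'E'
from h import *
im,c=shot('wrist','w8.png');S,_=shot('side','s8.png')
for k,e,b in blobs(im,'blue',300): print(np.round(e[0],1),b,plane(c,e[0],.022).round(4))
cv2.imwrite('pics/c8.png',np.hstack([im[60:360,150:500],cv2.resize(S[120:320,220:480],(390,300))]))
E
```

```text
time: 20.63
tool_pos: [0.4748, 0.2993, 0.0125]
tool_rot: [1.0, -0.0, -0.0, 0.0]
force: [-0.3, -0.3, 0.0]
grip_width: 0.994
grasp_force: 0.0
time: 21.63
tool_pos: [0.4824, 0.1176, 0.1755]
tool_rot: [1.0, -0.002, 0.001, 0.0]
force: [0.4, 0.1, 0.8]
grip_width: 1.003
grasp_force: 0.0
time: 22.13
tool_pos: [0.4824, 0.0075, 0.1748]
tool_rot: [1.0, -0.0, 0.0, -0.0]
force: [-0.6, 0.2, -0.6]
grip_width: 1.0
grasp_force: 0.0
[318.  187.2] (285, 153, 67, 69) [0.4833 0.0084 0.022 ]
[218.7  23. ] (173, 0, 93, 75) [0.6265 0.0921 0.022 ]
```

View pics/c8.png

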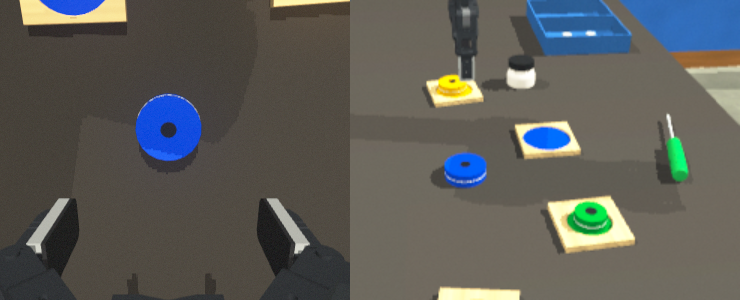

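Gold is flat in its recess and blue is alone on the bench at (318,188), aligned with the gripper.

```bash
python3 -m crank '[[0.001,0.0025,0.13,0,0,0],[0.001,0.0025,0.26,0,0,0],[0.001,0.0025,0.38,0,0,0],[0.001,0.0025,0.48,0,0,0],[0.001,0.0025,0.54,0,0,0],[0.001,0.0025,0.56,0,0,0],[0.001,0.0025,0.57,0,0,0],[0.001,0.0025,0.57,0,0,0],[0.001,0.0025,0.57,0,0,0]]' 0 && python3 -m crank '[[0,0,0,0,0,0],[0,0,0,0,0,0],[0,0,0,0,0,0],[0,0,0,0,0,0],[0,0,0,0,0,0],[0,0,0,0,0,0],[0,0,0,0,0,0],[0,0,0,0,0,0],[0,0,0,0,0,0]]' 255 45
```

```text
time: 22.98
tool_pos: [0.4834, 0.006, 0.0048]
tool_rot: [1.0, 0.0, 0.001, 0.0]
force: [-0.6, 0.2, -1.0]
grip_width: 1.003
grasp_force: 0.0
time: 23.73
tool_pos: [0.4832, 0.0057, 0.0051]
tool_rot: [1.0, -0.0, 0.001, 0.0]
force: [-3.3, 1.2, 10.2]
grip_width: 0.75
grasp_force: 47.0
```

```bash
python3 -m crank '[[0,0,-0.03,0,0,0],[0,0,-0.08,0,0,0],[0,0,-0.17,0,0,0],[0,0,-0.27,0,0,0],[0,0,-0.35,0,0,0],[0.05,-0.03,-0.39,0,0,0],[0.13,-0.08,-0.4,0,0,0],[0.23,-0.14,-0.4,0,0,0],[0.33,-0.2,-0.4,0,0,0],[0.42,-0.26,-0.4,0,0,0],[0.475,-0.297,-0.4,0,0,0],[0.475,-0.297,-0.4,0,0,0]]' && python3 -m crank '[[0,0,0,0,0,0],[0,0,0,0,0,0]]'; python3 - <<'E'
from h import *
im,c=shot('wrist','w9.png');S,_=shot('side','s9.png')
cv2.imwrite('pics/c9.png',np.hstack([im[60:360,150:500],cv2.resize(S[120:320,220:480],(390,300))]))
E
```

```text
time: 24.73
tool_pos: [0.6269, 0.0968, 0.1238]
tool_rot: [1.0, 0.001, 0.001, -0.0]
force: [-0.0, -0.6, -2.4]
grip_width: 0.751
grasp_force: 50.9
time: 24.9
tool_pos: [0.6244, 0.0944, 0.1238]
tool_rot: [1.0, -0.0, -0.0, 0.0]
force: [-0.1, 0.2, -2.3]
grip_width: 0.752
grasp_force: 50.9
```

View pics/c9.png

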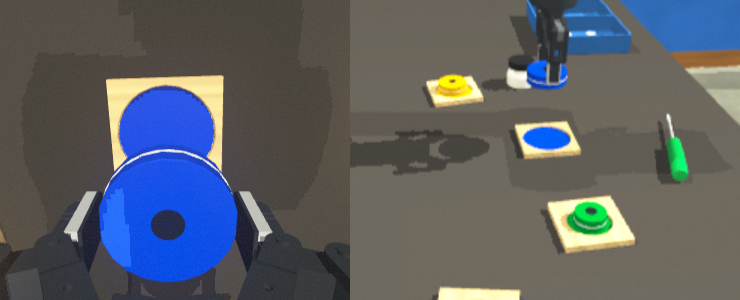

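Blue is held level over its block. I'll descend to TCP z of about 0.0115 (dz 0.1123, or 0.374).

```bash
python3 -m crank '[[0.003,0,0.1,0,0,0],[0.003,0,0.2,0,0,0],[0.003,0,0.28,0,0,0],[0.003,0,0.33,0,0,0],[0.003,0,0.35,0,0,0],[0.003,0,0.36,0,0,0],[0.003,0,0.366,0,0,0],[0.003,0,0.37,0,0,0],[0.003,0,0.373,0,0,0],[0.003,0,0.373,0,0,0],[0.003,0,0.373,0,0,0]]' && python3 -m crank '[[0,0,0.002,0,0,0],[0,0,0.003,0,0,0],[0,0,0.003,0,0,0]]'
```

```text
time: 25.92
tool_pos: [0.6262, 0.0948, 0.0123]
tool_rot: [1.0, -0.0, 0.0, 0.0]
force: [-1.0, 0.5, -1.7]
grip_width: 0.754
grasp_force: 51.0
time: 26.17
tool_pos: [0.6261, 0.0948, 0.0112]
tool_rot: [1.0, -0.0, 0.0, 0.0]
force: [-1.1, 0.6, 1.7]
grip_width: 0.751
grasp_force: 51.5
```

```bash
python3 -m crank '[[0,0,0.002,0,0,0],[0,0,0.002,0,0,0]]'; python3 -m crank '[[0,0,-0.003,0,0,0],[0,0,-0.003,0,0,0],[0,0,-0.003,0,0,0],[0,0,-0.003,0,0,0],[0,0,-0.003,0,0,0],[0,0,-0.003,0,0,0],[0,0,-0.003,0,0,0],[0,0,-0.003,0,0,0]]' 0; python3 -m crank '[[0,0,-0.04,0,0,0],[0,0,-0.1,0,0,0],[0,0,-0.22,0,0,0],[0,0,-0.34,0,0,0],[0,0,-0.44,0,0,0],[-0.08,0,-0.52,0,0,0],[-0.2,0,-0.6,0,0,0],[-0.32,0,-0.65,0,0,0],[-0.42,0,-0.65,0,0,0],[-0.5,0,-0.65,0,0,0],[-0.5,0,-0.65,0,0,0],[-0.5,0,-0.65,0,0,0]]'; python3 - <<'E'
from h import *
im,c=shot('wrist','w10.png');S,_=shot('side','s10.png')
cv2.imwrite('pics/c10.png',np.vstack([cv2.resize(im[0:250],(600,234)),cv2.resize(S[150:380,230:460],(360,360))[:, :].copy() if 0 else cv2.resize(S[150:380,220:480],(600,366))[:366]]))
E
```

```text
time: 26.33
tool_pos: [0.6261, 0.0948, 0.0112]
tool_rot: [1.0, -0.0, 0.0, 0.0]
force: [-3.5, -0.1, 6.7]
grip_width: 0.749
grasp_force: 52.0
time: 27.0
tool_pos: [0.626, 0.0948, 0.0111]
tool_rot: [1.0, -0.0, 0.0, 0.0]
force: [-0.3, -1.8, -0.9]
grip_width: 1.002
grasp_force: 0.0
time: 28.0
tool_pos: [0.4757, 0.0949, 0.2075]
tool_rot: [1.0, -0.0, 0.001, 0.0]
force: [0.9, 0.2, 0.1]
grip_width: 1.002
grasp_force: 0.0
```

View pics/c10.png

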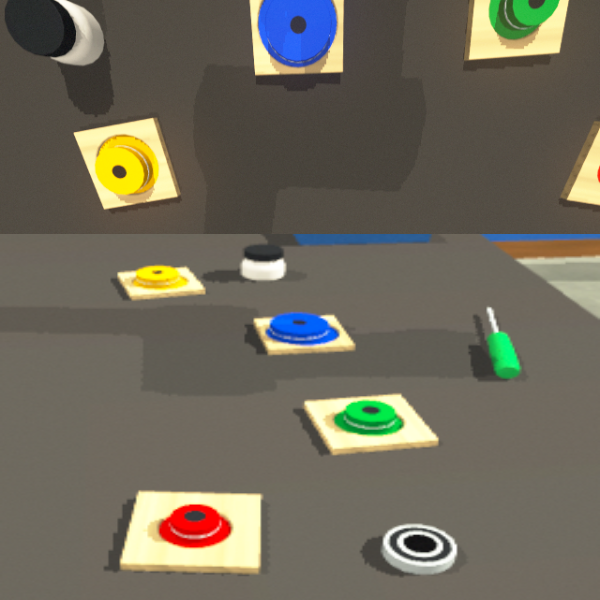

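All four drifts sit flat in their own recesses: gold at (158,277), blue at (300,328), green at (369,415) and red at (195,523). The jar and the bearing have not moved.

```bash
python3 -c "from station import hand_in;print(hand_in())"
```

```text
the job is handed in; nothing more can be done
None
```

All four drifts were unstacked from the top down, set upright and flat in their matching recesses and let go; the last pictures show the jar and bearing where they were, and I handed the job in at about 28 s (no verdict came back).

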